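# Scoop the offcuts out of the saw tray into the scrap tub

## Task

Take the hand scoop by its handle, run it along the floor of the saw tray up to the stop and scoop out all five wood offcuts, without touching them with the fingers and without forcing the scoop against the tray or its stop. Tip them into the scrap tub, then lay the scoop back flat on the bare table and let go of it. Leave the turned wooden doll standing in the tray, the tub upright, and the other things where they are.

Things in the scene. Friction and masses are not known exactly. Their poses are not given: they have to be found in the camera images.
- scoop_grip (a point): Centre of the hand scoop's wooden handle, 56 mm above the table as it lies flat. Scoop axes: +x forwards (the way the pan opens), +y left, +z up. The handle is a bar 100 mm long, 18 mm wide (y), 22 mm thick; it rises to the rear by 14 degrees. The pan's front edge (lip) is 200 mm ahead of this point and 56 mm below; the back wall (38 mm high) is 68 mm ahead.
- scoop_lip (a point): Middle of the scoop's front edge (lip), at its underside; scoop axes. The pan's floor is 2.5 mm thick and tapers to an edge over the front 14 mm.
- scoop: Hand scoop (small bench dustpan), bare aluminium, about 190 g, loose. Origin at the underside of the middle of the pan, 135 mm ahead of and 56 mm below the handle's centre; scoop axes. Pan 130 mm long, 123 mm wide outside, 118 mm inside; sides 38 mm high at the back, falling to 12 mm near the lip. The metal is slippery: pieces slide on it once it slopes by about 15 degrees.
- tray: Wooden saw tray, fixed. Origin on the table; +x runs from its open end to the stop, +z up. Floor 10 mm above the table, from 85 mm behind to 170 mm ahead of the origin, 210 mm wide (y) between side battens 20 mm high. The stop, a board 45 mm high above the floor and 12 mm thick, is clamped across it: its face lies 108 to 150 mm ahead of the origin, where is not reported: feel for it.
- offcut1: Sawn wood block 27 x 18 x 18 mm, lying in the tray; origin under its middle. The offcuts start 45 mm behind to 105 mm ahead of the tray's origin, from 16 mm on its +y side to 80 mm on its -y side.
- offcut2: Flat scrap of 6 mm plywood, 28 x 22 mm, one end sawn at a slant, lying flat on the tray's floor; origin under its middle. It and offcut4 are thin, with hardly eased edges: the lip must be down on the floor to get under them.
- offcut3: End of a wooden dowel, 18 mm thick and 24 mm long, lying along its own x in the tray; origin on its surface, 9 mm from its axis. Each offcut weighs about 12 g.
- offcut4: Flat scrap of 6 mm plywood, 24 x 24 mm, lying flat on the tray's floor; origin under its middle.
- offcut5: End of a wooden dowel, 22 mm thick and 16 mm long, lying along its own x in the tray; origin on its surface, 11 mm from its axis.
- tub: Scrap tub: round open plastic tub, 190 mm across its rim, 110 mm high, wall 3 mm, loose, 350 g; origin under its middle.
- doll: Small turned wooden doll, 61 mm high, 31 mm thick, standing in the tray on its +y side, 70 to 85 mm from the tray's middle line; not an offcut, to be left. Origin under its middle.
- bead_box: Open clear plastic box with compartments and wooden beads, 110 x 130 x 42 mm; to be left. Origin under its middle.
- tape: Roll of tape lying flat, 80 mm across, 45 mm high; to be left. Origin under its middle.
- spool: Thread spool standing, 36 mm across, 42 mm high; to be left. Origin under its middle.
- pliers: Small pliers lying flat, 120 mm long; to be left. Origin under the pivot.
- glue: White glue bottle standing, 52 mm across, 125 mm high; to be left. Origin under its middle.

How it is judged:
By the outcome, as a careful person would: the job done as asked, in the order asked, and still so for the second after the job is handed in, with the robot touching nothing.
It also fails if it takes over 64 s, if anything falls off the work surface, if the arm or the gripper's body presses on something with over 40 N, if the wrist force passes 120 N, or if a joint passes its speed limit or range.

## Robot

A 7-joint arm with a two-finger parallel gripper is mounted at the origin on the work surface. World frame = base frame: x ahead of the robot, y to its left, z up, the work surface at z = 0. Lengths are in m, angles in degrees, forces in N, time in s.
With the tool pointing down it reaches from about 0.425 to 0.875 m from the base axis. Payload 4.7 kg.
Tool frame: the origin (TCP) lies at the very end of the fingers, on their centre line; the grasp point (between the pads) lies 19 mm behind it; z points along the fingers, y is the line along which they close (so a half turn about z gives the same grasp; the last joint's range is limited). The gripper opens to 87 mm and grips with 3 to 60 N. Pads are 19 mm wide; open, the fingers measure 117 mm over their backs; the gripper's body (75 mm by 190 mm) begins 51 mm behind the grasp point.
Start: joints at [74.605, 18.392, -4.016, 83.108, 1.295, 78.541, -3.26], TCP at [0.181, -0.624, 0.223] pointing down, gripper open.
Joint ranges: [-163.93, 163.93], [-17.29, 119.83], [-79.2, 71.16], [3.27, 140.29], [-89.18, 269.18], [5.43, 117.66], [-154.24, 154.24]. Speed limits (degrees/s): [147.25, 147.25, 180, 180, 180, 180, 180].

## Interface

Orientations are given as [roll, pitch, yaw] about the fixed x, y, z axes, in that order (R = Rz(yaw) Ry(pitch) Rx(roll)).
In Python, from cell import telemetry, cams, env gives the robot as it stands.
- The arm moves only by the tool arm_command, never from a script. Its argument "series" is text: rows parted by semicolons, each of 5 numbers parted by spaces: the shift along the tool's x, y, z in mm, then the turn about the tool's z in rad, then the closure in counts, from 0 (fully open) to 255 (shut). A call has 1 to 20 rows; each row shifts and turns the commanded pose from where the row before left it, along the tool's axes as they then stand; what a row does not reach is not made up. A row lasts 1/12 s, in which the tool goes at most 41.7 mm and 7.16 degrees, less where a joint would pass 70% of its speed; a pose out of reach is approached as far as the arm can. A call is refused whole if a number of a shift passes 41.7 or a number of a turn 0.125, either way. A call with a gripper value outside its range is refused whole. The fingers move at their own pace and stop on an object; "squeeze" is the grip in N (left out, the last holds). Time passes only in rows, so rows that do not move let the fingers close. It gives the time, the measured TCP pose, the force, the opening and the grip force at its end, in the units of the state.
- telemetry.get_obs(): the state, without advancing time (a new reading comes with each control period).
- cams.read_camera(name): name is "scene" or "top" or "wrist"; returns the picture (480x640x3 uint8, blue, green, red); there is no depth.
- cams.calibration(name): a dict with "K" (3x3 intrinsics, pixels), "origin" and "rotation" of the camera in the world; the wrist camera has in their place "hand_eye" (4x4, takes a point from camera to tool coordinates, whose origin is the TCP and whose axes are the flange's). Camera axes: x right, y down, z forward; pixel columns grow to the right and rows downward; lengths in m; the calibration is good to about 2 mm. A picture is of the moment at which its call begins: read the wrist's pose just before it. calibration takes no time and is no camera call.
- env.sign_off(): hands the job in; it is judged then, once.
The state is a dict: "time_s": time; "qpos": joint angles; "joint_velocities": joint speeds; "effort": joint torques, N m; "tool_pos": TCP position; "tool_rot": TCP orientation; "force": force on the tool from outside, world axes, zero at the start; "wrist_torque": the same for the moment, N m; "grip_width": finger opening in m; "grasp_force": force on a finger pad.
Only numpy, scipy, OpenCV 4.12 (cv2) and the standard library are available. Lean on these libraries where they do the work, as an engineer would, in place of code of your own. Each camera call takes 0.05 s, during which the arm holds its last target. There are 200 camera calls.

## Working session

There is one attempt and no reset: what is moved stays moved. The work goes in short steps, Python scripts to look and compute and a tool call to move; the robot and the scene stay as the last step left them, time stands still between calls to the robot, and variables do not carry over. Pictures are saved under pics/ and viewed, at most 10 in all, crops included, and the job is handed in when it is done.

Besides the shell and the picture viewer there is one more tool, called after ">>>" by a JSON object that holds its "fn" and its "kwargs", one argument or row to a line. arm_command: Moves the arm, as the interface text tells. Its arguments: {"type":"object","properties":{"series":{"type":"string"},"squeeze":{"type":"number"}},"required":["series"]}

```bash
ls; mkdir -p pics; python3 - <<'E'
from cell import telemetry,cams,env
import cv2,numpy as np
o=telemetry.get_obs();print(o)
for n in("scene","top","wrist"):
    im=cams.read_camera(n);cv2.imwrite(f"pics/{n}0.png",im)
    c=cams.calibration(n);print(n,{k:np.round(v,4).tolist() for k,v in c.items()})
E
```

```text
pics
{'time_s': 0.0, 'qpos': array([74.60519474, 18.4388333 , -4.01523715, 83.17142201,  1.29441555,
       78.53999959, -3.26097353]), 'joint_velocities': array([-0.13247821,  0.12203667, -0.0163193 , -0.0608327 , -0.03325016,
        0.04783817, -0.03191048]), 'effort': array([-2.46348254e-04, -4.91288316e+01, -4.04060371e-01, -3.12530744e+01,
       -6.38854830e-02,  4.36437281e-02,  1.72824857e-04]), 'tool_pos': array([ 0.1811804 , -0.62369602,  0.22149451]), 'tool_rot': array([-1.79894948e+02,  5.06281938e-03,  1.62031129e+01]), 'force': array([ 0.6515896 , -0.18372686,  0.6479657 ]), 'wrist_torque': array([-0.02259555, -0.03305173, -0.02247327]), 'grasp_force': 0.0, 'grip_width': 0.0867789272480409}
scene {'K': [[618.0233, 0.0, 325.3026], [0.0, 618.0233, 241.8583], [0.0, 0.0, 1.0]], 'origin': [1.4542, 0.293, 0.9576], 'rotation': [-133.5047, 0.4995, 107.8586]}
top {'K': [[515.8138, 0.0, 317.0867], [0.0, 515.8138, 229.0506], [0.0, 0.0, 1.0]], 'origin': [0.3357, -0.0173, 1.0435], 'rotation': [-167.8317, 0.1257, -93.6166]}
wrist {'K': [[393.1804, 0.0, 311.2365], [0.0, 393.1804, 243.093], [0.0, 0.0, 1.0]], 'hand_eye': [[0.0003, -0.9566, -0.2914, 0.0793], [1.0, 0.0004, -0.0002, 0.0002], [0.0003, -0.2914, 0.9566, -0.1628], [0.0, 0.0, 0.0, 1.0]]}
```

View pics/top0.png

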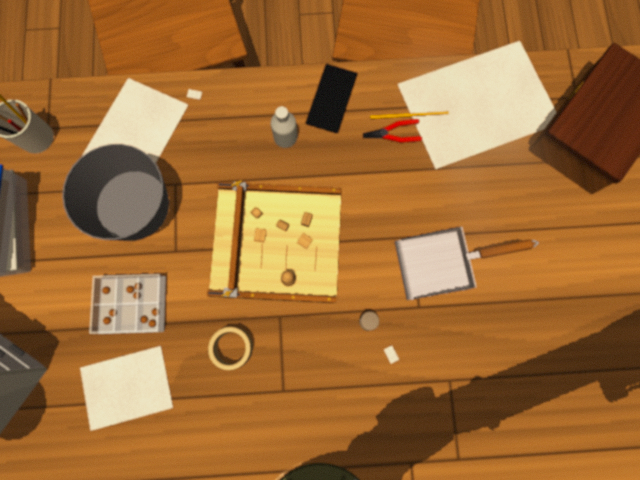

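View pics/scene0.png

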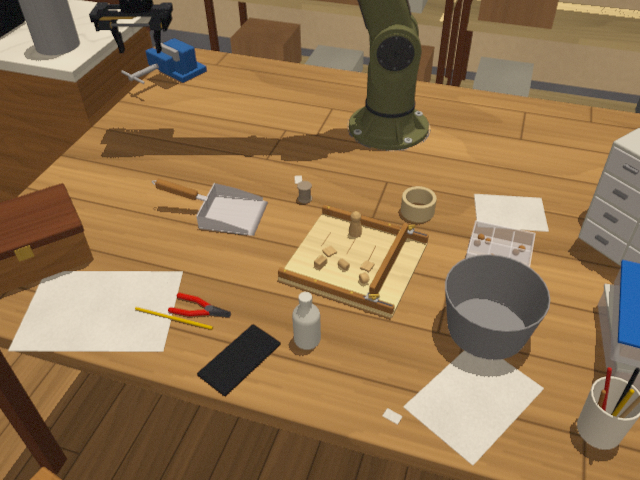

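Top view: the scoop is at about (435,262) with its handle at (510,247). The tray spans (210–340, 185–300) with its stop at px 237. The doll is at (288,277), the tub at (115,193) and the glue at (284,130). The scene view agrees. Next I measure from an enlarged crop.

```bash
cat > h.py <<'E'
import numpy as np,cv2
from scipy.spatial.transform import Rotation as R
from cell import telemetry,cams,env
def cam(n,o=None):
    c=cams.calibration(n);K=np.array(c["K"])
    if n=="wrist":
        T=np.array(c["hand_eye"]);Rt=R.from_euler("xyz",o["tool_rot"],degrees=True).as_matrix()
        return K,Rt@T[:3,3]+o["tool_pos"],Rt@T[:3,:3]
    return K,np.array(c["origin"]),R.from_euler("xyz",c["rotation"],degrees=True).as_matrix()
def ray(C,uv,z):
    K,p,r=C;uv=np.atleast_2d(np.asarray(uv,float))
    d=np.c_[uv,np.ones(len(uv))]@np.linalg.inv(K).T@r.T
    return p+d*((z-p[2])/d[:,2])[:,None]
def proj(C,P):
    K,p,r=C;q=(np.atleast_2d(P)-p)@r@K.T;return q[:,:2]/q[:,2:]
E
python3 - <<'E'
from h import *
im=cv2.imread("pics/top0.png")
a=cv2.resize(im[175:305,200:350],None,fx=5,fy=5,interpolation=cv2.INTER_CUBIC)[:600]
cv2.imwrite("pics/a.png",a)
b=cv2.resize(im[220:305,390:545],None,fx=5,fy=5,interpolation=cv2.INTER_CUBIC)
cv2.imwrite("pics/b.png",b)
C=cam("top")
print(ray(C,[[115,193]],0),proj(C,[[.5,0,0]]))
for nm,u,z in(("tub rim",(116,193),.11),("glue",(284,130),.05),("spool",(369,321),.042),("box",(128,304),.04),("tape",(230,348),.045),("pliers",(395,132),.01)):print(nm,ray(C,u,z).round(3))
E
```

```text
[[0.66479981 0.39006904 0.        ]] [[304.71043645 258.75715192]]
tub rim [[0.63  0.345 0.11 ]]
glue [[0.762 0.026 0.05 ]]
spool [[ 0.366 -0.116  0.042]]
box [[0.427 0.345 0.04 ]]
tape [[0.332 0.15  0.045]]
pliers [[ 0.759 -0.208  0.01 ]]
```

View pics/a.png

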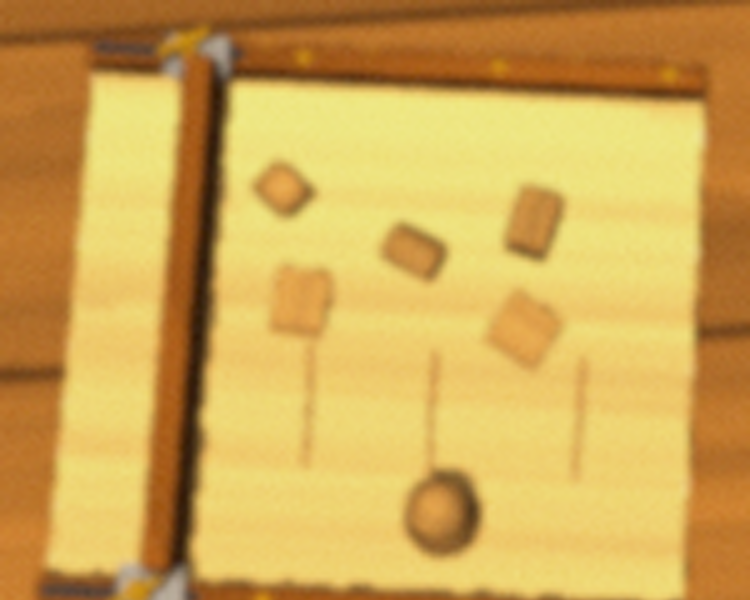

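View pics/b.png

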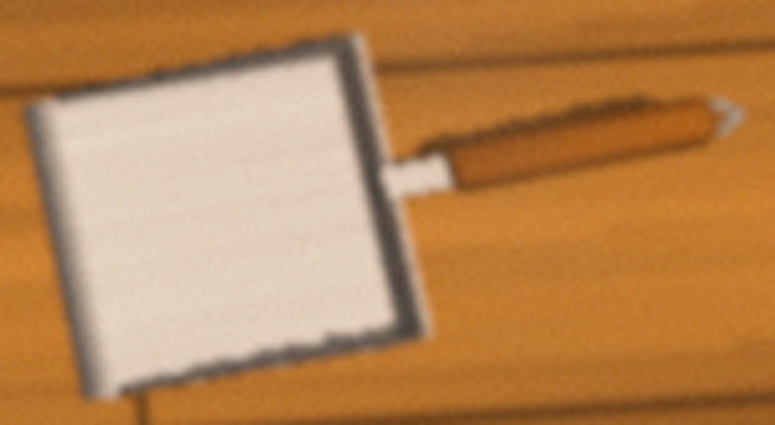

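The tray crop shows five offcuts at (285,188), (415,250), (535,220), (300,300) and (525,328), the doll's head at (442,510), and the stop's face edge from (225,85) to (190,580). In the scoop crop the lip corners are (28,105) and (85,395), and the handle runs from (452,165) to (713,122).

```bash
python3 - <<'E'
from h import *
C=cam("top")
A=lambda l,z:ray(C,np.array(l,float)/5+[200-.4,175-.4],z)
B=lambda l,z:ray(C,np.array(l,float)/5+[390-.4,220-.4],z)
# floor: far edge line, open end edge
fl=A([[705,98],[687,598],[228,85],[190,580],[93,72],[48,572]],.01);print("floor corners\n",fl.round(4))
d=fl[2]-fl[0];d2=fl[4]-fl[0];d3=fl[5]-fl[1]
print("tray yaw",[np.degrees(np.arctan2(e[1],e[0])).round(2) for e in(d2,d3)],"widths",[np.linalg.norm(fl[i]-fl[i+1]).round(4) for i in(0,2,4)],np.linalg.norm(d2),np.linalg.norm(d3))
ym=np.arctan2((d2+d3)[1],(d2+d3)[0]);ex=np.array([np.cos(ym),np.sin(ym)]);ey=np.array([-ex[1],ex[0]])
org=((fl[0]+fl[1]+fl[4]+fl[5])/4)[:2]-ex*.0425
print("org",org,np.degrees(ym))
for u,z in(((285,188),.03),((415,250),.026),((535,220),.026),((300,300),.016),((525,328),.016),((442,510),.06)):
    p=A([u],z)[0][:2];print(p.round(4),"tray",((p-org)@ex).round(4),((p-org)@ey).round(4))
print("stop face tray x",[(fl[i][:2]-org)@ex for i in(2,3)])
lip=B([[28,105],[85,395]],.005);m=lip.mean(0);print("lip",lip.round(4),m.round(4),np.linalg.norm(lip[0]-lip[1]))
h=B([[452,165],[713,122]],.06);hz=np.r_[B([[452,165]],.053+.0),B([[713,122]],.078)];print("handle",hz.round(4),hz.mean(0))
g=hz.mean(0);v=m-g;print("heading",np.degrees(np.arctan2(v[1],v[0])),np.hypot(*v[:2]),"lipnormal",np.degrees(np.arctan2(*(lip[0]-lip[1])[[1,0]]))+90)
v=hz[0]-hz[1];print("handle dir",np.degrees(np.arctan2(v[1],v[0])))
back=B([[357,35],[430,335]],.038);print("back top",back,back.mean(0))
E
```

```text
floor corners
 [[ 0.6291 -0.0825  0.01  ]
 [ 0.423  -0.0603  0.01  ]
 [ 0.6474  0.1153  0.01  ]
 [ 0.4427  0.1374  0.01  ]
 [ 0.6566  0.1714  0.01  ]
 [ 0.4495  0.1941  0.01  ]]
tray yaw [np.float64(83.82), np.float64(84.05)] widths [np.float64(0.2073), np.float64(0.2059), np.float64(0.2083)] 0.2553775158071748 0.2557602569278799
org [0.53507627 0.01338432] 83.9360977133877
[0.5965 0.0912] tray 0.0839 -0.0529
[0.5684 0.0401] tray 0.0301 -0.0303
[ 0.5778 -0.009 ] tray -0.0178 -0.0448
[0.5529 0.0884] tray 0.0765 -0.0098
[ 0.5355 -0.0022] tray -0.0155 -0.002
[0.4582 0.0329] tray 0.0113 0.0786
stop face tray x [np.float64(0.11325234941342646), np.float64(0.11361544674444331)]
lip [[ 0.525  -0.1873  0.005 ]
 [ 0.4059 -0.1988  0.005 ]] [ 0.4654 -0.1931  0.005 ] 0.11966133625325344
handle [[ 0.4821 -0.3416  0.053 ]
 [ 0.4886 -0.4346  0.078 ]] [ 0.48535256 -0.38810504  0.0655    ]
heading 95.83274393619024 0.19604122516679598 lipnormal 95.5339151205933
handle dir 93.9837399818481
back top [[ 0.53895278 -0.31555821  0.038     ]
 [ 0.41827128 -0.32933902  0.038     ]] [ 0.47861203 -0.32244861  0.038     ]
```

>>> {"fn": "arm_command", "kwargs": {
  "series": "20 -8 0 0 0;28 -11 0 0 0;32 -12.5 0 0 0;32 -12.5 0 0 0;32 -12.5 0 0 0;32 -12.5 0 0 0;32 -12.5 0 0 0;32 -12.5 0 0 0;32 -12.5 0 0 0;32 -12.5 0 0 0;32 -12.5 0 0 0;21 -8.5 0 0 0;0 0 0 -0.1 0;0 0 0 -0.12 0;0 0 0 -0.12 0;0 0 0 -0.12 0;0 0 0 -0.12 0;0 0 0 -0.12 0;0 0 0 -0.12 0;0 0 0 -0.12 0",
  "squeeze": 20
}}

```text
time_s: 1.82
tool_pos: [0.4849, -0.39, 0.2221]
tool_rot: [-180.0, -0.0, 70.4]
force: [-0.5, 0.5, -0.2]
grip_width: 0.0873
grasp_force: 0.0
```

>>> {"fn": "arm_command", "kwargs": {
  "series": "0 0 10 -0.12 0;0 0 10 -0.12 0;0 0 10 -0.12 0;0 0 10 -0.09 0;0 0 0 0 0;0 0 0 0 0"
}}

```text
time_s: 2.32
tool_pos: [0.4846, -0.3899, 0.1818]
tool_rot: [-179.9, -0.1, 95.7]
force: [1.1, 0.0, 0.3]
grip_width: 0.087
grasp_force: 0.0
```

```bash
cat > st.py <<'E'
from h import *
o=telemetry.get_obs()
def to(o,x,y,yaw):
    a=np.radians(o["tool_rot"][2]);d=np.array([x,y])-o["tool_pos"][:2]
    return (1e3*np.array([d@[np.cos(a),np.sin(a)],d@[np.sin(a),-np.cos(a)]])).round(1),-np.radians(yaw-o["tool_rot"][2]).round(3)
E
python3 - <<'E'
from st import *
im=cams.read_camera("wrist");cv2.imwrite("pics/w1.png",im)
print({k:np.round(o[k],4).tolist() for k in("time_s","tool_pos","tool_rot","qpos")},to(o,.485,-.39,95.8))
C=cam("wrist",o);print(proj(C,[[.485,-.39,.067],[.4654,-.193,0]]))
E
```

```text
{'time_s': 2.3167, 'tool_pos': [0.4846, -0.3899, 0.1818], 'tool_rot': [-179.9344, -0.0718, 95.6837], 'qpos': [57.5577, 18.2456, -26.0544, 89.7029, 8.2064, 74.0531, 36.0524]} (array([-0.1,  0.4]), np.float64(-0.002))
[[313.23034515 237.42858891]
 [313.43446709 -40.18925168]]
```

View pics/w1.png

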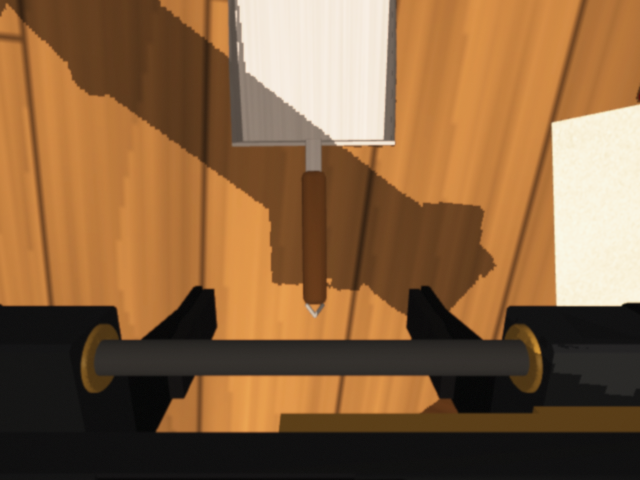

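The handle runs from (314,172) to (314,304), centred and aligned with the fingers as predicted. I go down and grip it.

>>> {"fn": "arm_command", "kwargs": {
  "series": "-1 0 20 0 0;-1 0 25 0 0;-1 0 25 0 0;-1 0 25 0 0;-1 0 25 0 0;-1 0 16 0 0;0 0 8 0 0;0 0 0 0 150;0 0 0 0 220;0 0 0 0 255;0 0 0 0 255;0 0 0 0 255;0 0 0 0 255;0 0 0 0 255",
  "squeeze": 30
}}

```text
time_s: 3.53
tool_pos: [0.486, -0.3963, 0.0392]
tool_rot: [180.0, 0.0, 95.8]
force: [-0.1, 1.1, 1.0]
grip_width: 0.0482
grasp_force: 0.0
```

>>> {"fn": "arm_command", "kwargs": {
  "series": "0 0 0 0 255;0 0 0 0 255;0 0 0 0 255;0 0 0 0 255;0 0 0 0 255;0 0 0 0 255;0 0 0 0 255",
  "squeeze": 60
}}

```text
time_s: 4.12
tool_pos: [0.4858, -0.3961, 0.0385]
tool_rot: [180.0, 0.0, 95.8]
force: [0.7, -0.5, -0.5]
grip_width: 0.0175
grasp_force: 60.0
```

>>> {"fn": "arm_command", "kwargs": {
  "series": "0 0 -5 0 255;0 0 -8 0 255;0 0 -12 0 255;0 0 -12 0 255;0 0 -8 0 255;0 0 0 0.1 255;0 0 0 0.107 255;0 0 0 0 255;0 0 0 0 255"
}}

```text
time_s: 4.87
tool_pos: [0.4859, -0.3963, 0.0844]
tool_rot: [180.0, 0.0, 84.2]
force: [-0.6, -0.5, -3.7]
grip_width: 0.0174
grasp_force: 60.0
```

```bash
python3 - <<'E'
from st import *
im=cams.read_camera("wrist")
print({k:np.round(o[k],4).tolist() for k in("time_s","tool_pos","tool_rot","force","wrist_torque")},to(o,.533,-.2529,83.94))
C=cam("wrist",o);a=np.radians(o["tool_rot"][2]);e=np.array([np.cos(a),np.sin(a),0]);y=np.array([-e[1],e[0],0])
g=o["tool_pos"]+[0,0,.019]
for th in(0,5,10,15):   # lip-down pitch; predicted top corners of back wall
    s=np.radians(th);X=np.array([.074,.074]);Z=-.0575+.038;Y=[.0615,-.0615]
    P=[g+e*(.074*np.cos(s)+Z*np.sin(s))+y*q+np.array([0,0,-.074*np.sin(s)+Z*np.cos(s)]) for q in Y]
    print(th,proj(C,P).round(0).tolist())
cv2.imwrite("pics/w2.png",im)
E
```

```text
{'time_s': 4.8667, 'tool_pos': [0.4859, -0.3963, 0.0844], 'tool_rot': [179.973, 0.0487, 84.1609], 'force': [-0.5714, -0.5327, -3.6654], 'wrist_torque': [-0.2096, -0.0427, -0.0199]} (array([147.4,  32.3]), np.float64(0.004))
0 [[160.0, 138.0], [466.0, 138.0]]
5 [[166.0, 142.0], [460.0, 143.0]]
10 [[172.0, 148.0], [454.0, 148.0]]
15 [[177.0, 154.0], [449.0, 154.0]]
```

View pics/w2.png

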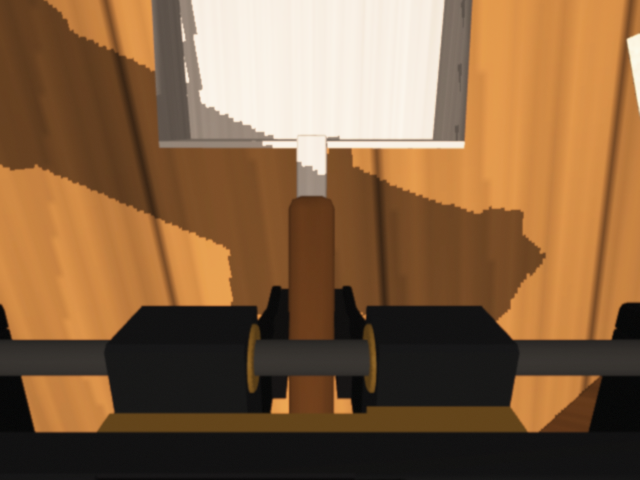

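The back wall's top corners are at (160,143) and (465,143), so the scoop is level in the grip. I move it to the tray's open end and lower it.

>>> {"fn": "arm_command", "kwargs": {
  "series": "8 2 0 0.004 255;15 3 0 0 255;20 4.3 0 0 255;20 5 0 0 255;20 5 0 0 255;20 5 0 0 255;20 4 0 0 255;15 3 0 0 255;9.4 1 0 0 255;0 0 8 0 255;0 0 12 0 255;0 0 8 0 255;0 0 4 0 255;0 0 1 0 255;0 0 0 0 255;0 0 0 0 255"
}}

```text
time_s: 6.25
tool_pos: [0.5338, -0.2537, 0.0505]
tool_rot: [180.0, 0.0, 83.7]
force: [0.1, 0.3, -2.3]
grip_width: 0.0176
grasp_force: 60.0
```

```bash
python3 - <<'E'
from st import *
t=cams.read_camera("top");s=cams.read_camera("scene");w=cams.read_camera("wrist")
print({k:np.round(o[k],4).tolist() for k in("time_s","tool_pos","tool_rot","force","wrist_torque")})
c=np.vstack([cv2.resize(t[175:325,190:450],(780,450),interpolation=cv2.INTER_CUBIC)])
cv2.imwrite("pics/c1.png",c);cv2.imwrite("pics/w3.png",w);cv2.imwrite("pics/s1.png",s)
E
```

```text
{'time_s': 6.25, 'tool_pos': [0.5338, -0.2537, 0.0505], 'tool_rot': [179.9935, 0.0072, 83.702], 'force': [0.064, 0.3334, -2.2789], 'wrist_torque': [-0.1986, -0.1115, -0.0097]}
```

View pics/c1.png

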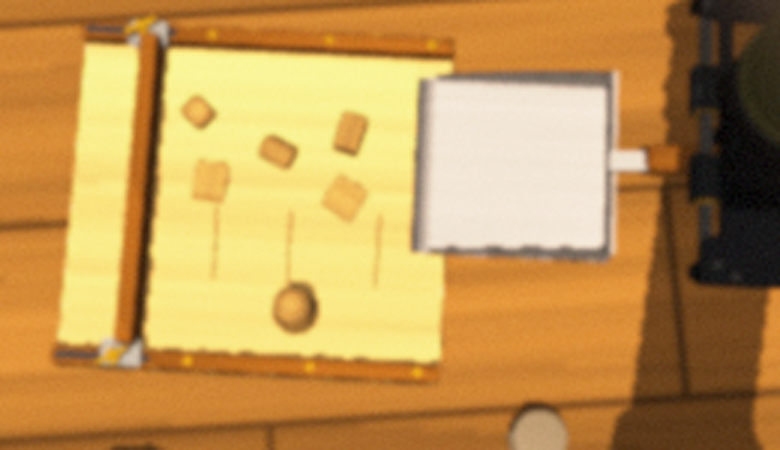

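The lip runs from (422,80) to (414,250), parallel to the stop, and the pan's width covers all five offcuts and clears the doll at (295,305). I ease the grip so the lip settles onto the floor.

>>> {"fn": "arm_command", "kwargs": {
  "series": "0 0 0 0 255;0 0 0 0 255;0 0 0 0 255;0 0 0 0 255",
  "squeeze": 15
}}

```text
time_s: 6.73
tool_pos: [0.534, -0.2531, 0.0507]
tool_rot: [180.0, 0.0, 83.8]
force: [0.2, -0.8, -1.6]
grip_width: 0.0178
grasp_force: 15.0
```

```bash
python3 - <<'E'
from st import *
print({k:np.round(o[k],4).tolist() for k in("time_s","tool_pos","tool_rot","force","wrist_torque","grasp_force")})
E
```

```text
{'time_s': 6.7333, 'tool_pos': [0.534, -0.2531, 0.0507], 'tool_rot': [179.9814, 0.0126, 83.7553], 'force': [0.1582, -0.8088, -1.6036], 'wrist_torque': [-0.1678, -0.0992, 0.0078], 'grasp_force': 14.9987}
```

>>> {"fn": "arm_command", "kwargs": {
  "series": "0 0 0.7 0 255;0 0 0.7 0 255;0 0 0.6 0 255;0 0 0 0 255;0 0 0 0 255",
  "squeeze": 10
}}

```text
time_s: 7.15
tool_pos: [0.5339, -0.2532, 0.0486]
tool_rot: [180.0, 0.0, 83.7]
force: [-0.1, -0.0, -0.8]
grip_width: 0.0179
grasp_force: 10.0
```

```bash
python3 - <<'E'
from st import *
print({k:np.round(o[k],4).tolist() for k in("time_s","tool_pos","tool_rot","force","wrist_torque","grasp_force")})
E
```

```text
{'time_s': 7.15, 'tool_pos': [0.5339, -0.2532, 0.0486], 'tool_rot': [179.9963, 0.0044, 83.7466], 'force': [-0.0547, -0.0462, -0.7687], 'wrist_torque': [-0.0231, -0.0348, -0.0393], 'grasp_force': 9.9995}
```

>>> {"fn": "arm_command", "kwargs": {
  "series": "0 0 -0.8 0 255;0 0 -0.8 0 255;0 0 0 0 255;0 0 0 0 255",
  "squeeze": 5
}}

```text
time_s: 7.48
tool_pos: [0.5338, -0.2529, 0.0502]
tool_rot: [-180.0, -0.0, 83.8]
force: [0.1, 0.4, -1.2]
grip_width: 0.018
grasp_force: 5.0
```

```bash
python3 - <<'E'
from st import *
print({k:np.round(o[k],4).tolist() for k in("time_s","tool_pos","tool_rot","force","wrist_torque","grasp_force")})
E
```

```text
{'time_s': 7.4833, 'tool_pos': [0.5338, -0.2529, 0.0502], 'tool_rot': [-179.996, -0.0009, 83.7686], 'force': [0.0522, 0.429, -1.1608], 'wrist_torque': [0.0158, -0.0937, 0.0437], 'grasp_force': 4.9999}
```

>>> {"fn": "arm_command", "kwargs": {
  "series": "2 0 0 0 255;4 0 0 0 255;5 0 0 0 255;5 0 0 0 255;5 0 0 0 255;5 0 0 0 255;5 0 0 0 255;5 0 0 0 255;5 0 0 0 255;5 0 0 0 255;5 0 0 0 255;5 0 0 0 255;5 0 0 0 255;5 0 0 0 255;5 0 0 0 255;5 0 0 0 255;5 0 0 0 255;5 0 0 0 255;4 0 0 0 255;2 0 0 0 255",
  "squeeze": 8
}}

```text
time_s: 9.15
tool_pos: [0.544, -0.1607, 0.0501]
tool_rot: [-180.0, -0.0, 83.8]
force: [0.2, -1.3, -1.8]
grip_width: 0.0181
grasp_force: 8.0
```

```bash
python3 - <<'E'
from st import *
t=cams.read_camera("top");w=cams.read_camera("wrist")
print({k:np.round(o[k],4).tolist() for k in("time_s","tool_pos","tool_rot","force","wrist_torque","grasp_force")})
cv2.imwrite("pics/c2.png",np.vstack([cv2.resize(t[175:325,200:350],(600,600),interpolation=cv2.INTER_CUBIC)[:460]]))
cv2.imwrite("pics/w4.png",w)
E
```

```text
{'time_s': 9.15, 'tool_pos': [0.544, -0.1607, 0.0501], 'tool_rot': [-179.9995, -0.0105, 83.8026], 'force': [0.1511, -1.3093, -1.7941], 'wrist_torque': [-0.1542, -0.0455, 0.0249], 'grasp_force': 7.9998}
```

View pics/c2.png

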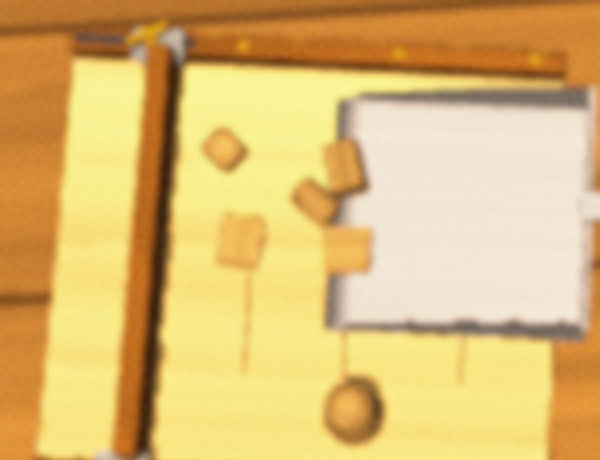

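Two or three pieces are already riding onto the lip (x≈340). The other two lie ahead at (225,150) and (242,240), and the doll is untouched at (353,410).

>>> {"fn": "arm_command", "kwargs": {
  "series": "2 0 0.3 0 255;4 0 0.2 0 255;5 0 0 0 255;5 0 0 0 255;5 0 0 0 255;5 0 0 0 255;5 0 0 0 255;5 0 0 0 255;5 0 0 0 255;5 0 0 0 255;4 0 0 0 255;3 0 0 0 255;3 0 0 0 255;2 0 0 0 255;0 0 0 0 255",
  "squeeze": 6
}}

```text
time_s: 10.5
tool_pos: [0.5502, -0.1033, 0.0496]
tool_rot: [180.0, -0.0, 83.8]
force: [-0.2, -0.0, -1.3]
grip_width: 0.0182
grasp_force: 6.0
```

>>> {"fn": "arm_command", "kwargs": {
  "series": "2 0 0 0 255;2 0 0 0 255;2 0 0 0 255;1 0 0 0 255"
}}

```text
time_s: 10.83
tool_pos: [0.551, -0.0968, 0.0497]
tool_rot: [180.0, 0.0, 83.8]
force: [0.2, 0.2, -1.6]
grip_width: 0.0182
grasp_force: 6.0
```

```bash
cat > m.py <<'E'
from st import *
t=cams.read_camera("top")
print({k:np.round(o[k],4).tolist() for k in("time_s","tool_pos","tool_rot","force","wrist_torque","grasp_force")})
a=np.radians(83.94);e=np.array([np.cos(a),np.sin(a)]);print("lip est tray x",(o["tool_pos"][:2]-[.53508,.01338])@e+.205)
cv2.imwrite("pics/t_last.png",t)
E
python3 m.py
```

```text
{'time_s': 10.8333, 'tool_pos': [0.551, -0.0968, 0.0497], 'tool_rot': [179.9938, 0.0015, 83.7567], 'force': [0.1612, 0.1784, -1.6352], 'wrist_torque': [-0.1266, -0.0859, -0.0186], 'grasp_force': 6.0}
lip est tray x 0.09711706703455374
```

>>> {"fn": "arm_command", "kwargs": {
  "series": "2 0 0 0 255;2 0 0 0 255;2 0 0 0 255;2 0 0 0 255;1 0 0 0 255;0 0 0 0 255"
}}

```text
time_s: 11.38
tool_pos: [0.552, -0.0875, 0.0496]
tool_rot: [180.0, -0.0, 83.8]
force: [-0.1, 0.4, -1.1]
grip_width: 0.0182
grasp_force: 6.0
```

>>> {"fn": "arm_command", "kwargs": {
  "series": "1 0 0 0 255;1 0 0 0 255;1 0 0 0 255;0 0 0 0 255"
}}

```text
time_s: 11.72
tool_pos: [0.5522, -0.0849, 0.0496]
tool_rot: [180.0, -0.0, 83.8]
force: [0.6, -0.8, -0.8]
grip_width: 0.0179
grasp_force: 6.0
```

```bash
python3 m.py
```

```text
{'time_s': 11.7167, 'tool_pos': [0.5522, -0.0849, 0.0496], 'tool_rot': [179.9996, -0.0019, 83.7663], 'force': [0.5592, -0.7801, -0.761], 'wrist_torque': [-0.0817, -0.0704, 0.0027], 'grasp_force': 5.9999}
lip est tray x 0.10912887868452538
```

>>> {"fn": "arm_command", "kwargs": {
  "series": "1 0 0 0 255;1 0 0 0 255;1 0 0 0 255;0 0 0 0 255"
}}

```text
time_s: 12.1
tool_pos: [0.5526, -0.0819, 0.0496]
tool_rot: [180.0, -0.0, 83.8]
force: [-1.0, -0.8, -1.0]
grip_width: 0.0181
grasp_force: 6.0
```

>>> {"fn": "arm_command", "kwargs": {
  "series": "1 0 0 0 255;1 0 0 0 255;0 0 0 0 255"
}}

```text
time_s: 12.35
tool_pos: [0.5528, -0.0799, 0.0496]
tool_rot: [180.0, -0.0, 83.8]
force: [0.1, -0.4, -1.7]
grip_width: 0.0182
grasp_force: 6.0
```

```bash
python3 m.py
```

```text
{'time_s': 12.35, 'tool_pos': [0.5528, -0.0799, 0.0496], 'tool_rot': [179.9999, -0.0057, 83.7691], 'force': [0.1379, -0.3587, -1.6538], 'wrist_torque': [-0.0801, -0.0495, -0.0231], 'grasp_force': 6.0001}
lip est tray x 0.11415700104921901
```

```bash
cat > v.py <<'E'
from st import *
import sys
t=cams.read_camera("top");w=cams.read_camera("wrist")
a=cv2.resize(t[180:280,210:310],(400,400),interpolation=cv2.INTER_CUBIC)
b=cv2.resize(w[0:260,120:500],(400,274));b=np.vstack([b,np.zeros((126,400,3),np.uint8)])
cv2.imwrite(sys.argv[1],np.hstack([a,b]))
E
python3 v.py pics/c3.png
```

```text
(no output)
```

View pics/c3.png

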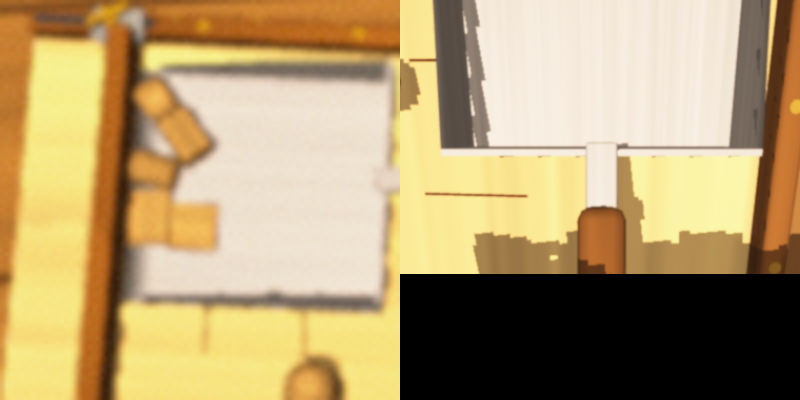

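All five pieces are on or over the pan against the stop: (155,97), (187,135), (152,168), (148,218) and (193,225). The doll still stands. The lip seems to be a few mm short of the stop, so I keep feeling for it.

>>> {"fn": "arm_command", "kwargs": {
  "series": "1 0 0 0 255;1 0 0 0 255;0 0 0 0 255"
}}

```text
time_s: 12.75
tool_pos: [0.553, -0.0779, 0.0497]
tool_rot: [180.0, 0.0, 83.8]
force: [-0.3, -0.6, -0.9]
grip_width: 0.0182
grasp_force: 6.0
```

>>> {"fn": "arm_command", "kwargs": {
  "series": "1 0 0 0 255;1 0 0 0 255;0 0 0 0 255"
}}

```text
time_s: 13.0
tool_pos: [0.5532, -0.0764, 0.0497]
tool_rot: [-180.0, 0.0, 83.8]
force: [-0.9, -1.8, -0.4]
grip_width: 0.0181
grasp_force: 6.0
```

```bash
python3 m.py
```

```text
{'time_s': 13.0, 'tool_pos': [0.5532, -0.0764, 0.0497], 'tool_rot': [-179.9977, 0.0337, 83.7526], 'force': [-0.938, -1.8212, -0.364], 'wrist_torque': [-0.344, -0.0607, -0.0035], 'grasp_force': 6.0}
lip est tray x 0.11762861876521297
```

>>> {"fn": "arm_command", "kwargs": {
  "series": "1 0 0 0 255;0 0 0 0 255"
}}

```text
time_s: 13.22
tool_pos: [0.5532, -0.0762, 0.0497]
tool_rot: [-180.0, 0.1, 83.7]
force: [-1.2, -4.7, -0.2]
grip_width: 0.0177
grasp_force: 6.0
```

```bash
python3 m.py
```

```text
{'time_s': 13.2167, 'tool_pos': [0.5532, -0.0762, 0.0497], 'tool_rot': [-179.9986, 0.0814, 83.7255], 'force': [-1.1841, -4.6781, -0.1915], 'wrist_torque': [-0.9245, 0.0322, -0.0077], 'grasp_force': 6.0}
lip est tray x 0.11782869605841627
```

I felt the stop at about 4.7 N. I back off 1 mm, then rock the scoop lip-up about its rear edge with a light grip so the load stays in.

>>> {"fn": "arm_command", "kwargs": {
  "series": "-0.8 0 0 0 255;-0.5 0 0 0 255;0 0 0.6 0 255;0 0 0.6 0 255;-0.9 0 1.4 0 255;-0.9 0 1.4 0 255;-0.9 0 1.4 0 255;-0.9 0 1.4 0 255;-1 0 1.3 0 255;-1 0 1.3 0 255;-1 0 1.3 0 255;0 0 0 0 255",
  "squeeze": 8
}}

```text
time_s: 14.27
tool_pos: [0.5538, -0.0796, 0.0405]
tool_rot: [179.9, -0.2, 83.9]
force: [-1.3, 2.3, 6.9]
grip_width: 0.0182
grasp_force: 8.0
```

>>> {"fn": "arm_command", "kwargs": {
  "series": "0 0 0 0 255;0 0 0 0 255;0 0 0 0 255",
  "squeeze": 60
}}

```text
time_s: 14.52
tool_pos: [0.5538, -0.0797, 0.0405]
tool_rot: [179.9, -0.2, 83.9]
force: [-0.6, 2.8, 7.7]
grip_width: 0.017
grasp_force: 60.0
```

```bash
python3 m.py; python3 - <<'E'
from st import *
w=cams.read_camera("wrist");cv2.imwrite("pics/w5.png",w)
C=cam("wrist",o);a=np.radians(o["tool_rot"][2]);e=np.array([np.cos(a),np.sin(a),0]);y=np.array([-e[1],e[0],0])
g=o["tool_pos"]+[0,0,.019]
for th in(0,-4,-7,-10):
    s=np.radians(th);Z=-.0575+.038
    print(th,proj(C,[g+e*(.074*np.cos(s)+Z*np.sin(s))+y*q+np.array([0,0,-.074*np.sin(s)+Z*np.cos(s)]) for q in(.0615,-.0615)]).round(0).tolist())
b=w.astype(int).min(2);print([int(v) for v in b[110:170:2,250]])  # rows through back wall rim
E
```

```text
{'time_s': 14.5167, 'tool_pos': [0.5538, -0.0797, 0.0405], 'tool_rot': [179.8801, -0.1831, 83.8857], 'force': [-0.648, 2.7802, 7.6858], 'wrist_torque': [0.6358, 0.33, -0.0003], 'grasp_force': 59.9996}
lip est tray x 0.11444044566914349
0 [[160.0, 138.0], [466.0, 138.0]]
-4 [[155.0, 135.0], [471.0, 136.0]]
-7 [[151.0, 134.0], [476.0, 134.0]]
-10 [[146.0, 133.0], [480.0, 133.0]]
[224, 223, 223, 224, 224, 223, 223, 223, 223, 223, 223, 195, 156, 218, 220, 213, 139, 148, 149, 149, 148, 148, 148, 148, 148, 149, 149, 148, 148, 149]
```

```bash
python3 - <<'E'
from h import *
for f in("w2","w5"):
    w=cv2.imread(f"pics/{f}.png");h=cv2.cvtColor(w,cv2.COLOR_BGR2HSV)
    for r in range(130,152,2):
        m=np.where((h[r,:,1]<60))[0];m=m[(m>100)&(m<520)];print(f,r,(m.min(),m.max(),len(m)) if len(m) else None)
E
```

```text
w2 130 (np.int64(160), np.int64(462), 303)
w2 132 (np.int64(160), np.int64(462), 303)
w2 134 (np.int64(160), np.int64(462), 303)
w2 136 (np.int64(160), np.int64(462), 303)
w2 138 (np.int64(160), np.int64(462), 303)
w2 140 (np.int64(160), np.int64(462), 303)
w2 142 (np.int64(160), np.int64(463), 304)
w2 144 (np.int64(160), np.int64(463), 304)
w2 146 (np.int64(161), np.int64(463), 303)
w2 148 (np.int64(297), np.int64(325), 29)
w2 150 (np.int64(297), np.int64(325), 29)
w5 130 (np.int64(150), np.int64(470), 321)
w5 132 (np.int64(150), np.int64(470), 321)
w5 134 (np.int64(150), np.int64(471), 322)
w5 136 (np.int64(149), np.int64(471), 323)
w5 138 (np.int64(149), np.int64(471), 323)
w5 140 (np.int64(150), np.int64(470), 320)
w5 142 (np.int64(296), np.int64(325), 30)
w5 144 (np.int64(296), np.int64(325), 30)
w5 146 (np.int64(296), np.int64(325), 30)
w5 148 (np.int64(296), np.int64(325), 30)
w5 150 (np.int64(296), np.int64(325), 30)
```

The pitch is about 6.5° lip-up (rim width 323 px against 304 px when level). I lift with a firm grip.

>>> {"fn": "arm_command", "kwargs": {
  "series": "0 0 -1 0 255;-0.5 0 -2 0 255;-1 0 -3 0 255;-1 0 -4 0 255;-1 0 -6 0 255;-1 0 -8 0 255;-0.5 0 -10 0 255;0 0 -13 0 255;0 0 -16 0 255;0 0 -18 0 255;0 0 -20 0 255;0 0 -20 0 255;0 0 -20 0 255;0 0 -20 0 255;0 0 -18 0 255;0 0 -15 0 255;0 0 -12 0 255;0 0 -9 0 255;0 0 -6 0 255;0 0 -3 0 255"
}}

```text
time_s: 16.28
tool_pos: [0.5521, -0.0879, 0.2639]
tool_rot: [179.9, 0.0, 83.8]
force: [-0.7, -0.3, -3.3]
grip_width: 0.0173
grasp_force: 60.0
```

```bash
python3 m.py; python3 v.py pics/c4.png; python3 - <<'E'
from st import *
print(to(o,.616,.216,83.9))
w=cams.read_camera("wrist");cv2.imwrite("pics/w6.png",w);h=cv2.cvtColor(w,cv2.COLOR_BGR2HSV)
for r in range(126,152,4):
        m=np.where((h[r,:,1]<60))[0];m=m[(m>100)&(m<520)];print(r,(m.min(),m.max(),len(m)) if len(m) else None)
E
```

```text
{'time_s': 16.2833, 'tool_pos': [0.5521, -0.0879, 0.2639], 'tool_rot': [179.9477, 0.0149, 83.7608], 'force': [-0.6974, -0.2646, -3.2518], 'wrist_torque': [-0.4131, -0.0053, 0.0074], 'grasp_force': 59.9957}
lip est tray x 0.10606894837676391
(array([309.1,  31. ]), np.float64(-0.002))
126 (np.int64(151), np.int64(470), 320)
130 (np.int64(151), np.int64(470), 320)
134 (np.int64(151), np.int64(470), 320)
138 (np.int64(151), np.int64(471), 321)
142 (np.int64(296), np.int64(325), 30)
146 (np.int64(296), np.int64(325), 30)
150 (np.int64(296), np.int64(325), 30)
```

View pics/c4.png

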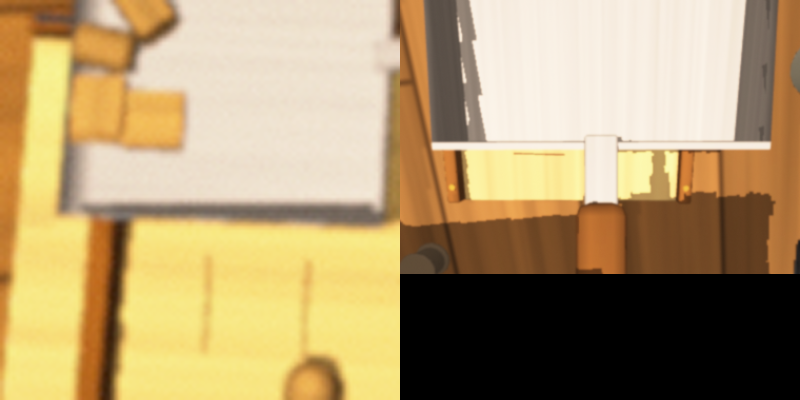

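The pieces at (105,45), (98,108), (155,118) and (145,10) ride on the pan (the fifth is out of the crop), and the doll still stands. I carry them to the tub.

>>> {"fn": "arm_command", "kwargs": {
  "series": "2 0 0 0 255;5 0.5 0 0 255;8 1 0 0 255;12 1 0 0 255;16 1.5 0 0 255;20 2 0 0 255;22 2 0 0 255;24 2.5 0 0 255;24 2.5 0 0 255;24 2.5 0 0 255;24 2.5 0 0 255;24 2.5 0 0 255;22 2 0 0 255;20 2 0 0 255;18 2 0 0 255;15 1.5 0 0 255;12 1 0 0 255;9 1 0 0 255;5 0.5 0 0 255;3 0.5 0 0 255"
}}

```text
time_s: 18.15
tool_pos: [0.6162, 0.2166, 0.2628]
tool_rot: [-180.0, 0.0, 83.8]
force: [-0.3, -0.7, -2.8]
grip_width: 0.0173
grasp_force: 60.0
```

```bash
python3 m.py; python3 - <<'E'
from st import *
C=cam("top");t0=cv2.imread("pics/top0.png")
h=cv2.cvtColor(t0,cv2.COLOR_BGR2HSV)[130:255,50:180];m=((h[...,1]<70)&(h[...,2]<140)).astype(np.uint8)
m=cv2.morphologyEx(m,cv2.MORPH_OPEN,np.ones((5,5)))
n,l,s,c=cv2.connectedComponentsWithStats(m);i=1+s[1:,4].argmax();print("tub bbox",s[i]+[50,130,0,0,0])
# wood-coloured blobs on the pan now
t=cams.read_camera("top");cv2.imwrite("pics/t1.png",t);g=o["tool_pos"]+[0,0,.019];a=np.radians(83.8);e=np.array([np.cos(a),np.sin(a),0]);y=np.array([-e[1],e[0],0])
q=[proj(C,g+e*x+y*v+[0,0,-.03])[0] for x,v in((.21,.06),(.21,-.06),(.09,-.06),(.09,.06))]
M=np.zeros(t.shape[:2],np.uint8);cv2.fillConvexPoly(M,np.int32(q),1)
hh=cv2.cvtColor(t,cv2.COLOR_BGR2HSV);w=(M>0)&(hh[...,1]>90);print("quad",np.int32(q).tolist(),"wood px",w.sum(),M.sum())
n,l,s,c=cv2.connectedComponentsWithStats(w.astype(np.uint8));print(s[1:],c[1:].round())
print("rim centre px est",proj(C,[.63,.345,.11]))
E
```

```text
{'time_s': 18.15, 'tool_pos': [0.6162, 0.2166, 0.2628], 'tool_rot': [-179.9702, 0.0053, 83.7958], 'force': [-0.2953, -0.7342, -2.8321], 'wrist_torque': [-0.3407, -0.0991, 0.0309], 'grasp_force': 59.9951}
lip est tray x 0.4156693259883465
tub bbox [  64  145  103   94 7860]
quad [[26, 202], [38, 131], [111, 134], [101, 205]] wood px 4765 5433
[[  26  131   86   75 4765]] [[ 71. 165.]]
rim centre px est [[116.13345751 192.98460124]]
```

```bash
python3 - <<'E'
from h import *
t=cv2.imread("pics/t1.png");h=cv2.cvtColor(t,cv2.COLOR_BGR2HSV)
for r in range(125,215,8):print(r,[tuple(int(v) for v in h[r,c]) for c in range(20,125,10)])
E
```

```text
125 [(16, 94, 120), (21, 84, 100), (27, 139, 99), (26, 144, 106), (27, 139, 108), (26, 138, 111), (25, 138, 113), (24, 142, 113), (26, 137, 106), (28, 139, 99), (25, 145, 93)]
133 [(22, 65, 201), (18, 81, 116), (25, 145, 86), (26, 141, 101), (25, 136, 109), (27, 136, 107), (26, 125, 118), (28, 134, 112), (25, 136, 111), (26, 137, 106), (26, 135, 96)]
141 [(19, 81, 141), (19, 80, 128), (21, 99, 100), (27, 135, 100), (25, 138, 105), (27, 139, 110), (26, 143, 112), (27, 135, 113), (25, 142, 111), (27, 142, 106), (27, 145, 97)]
149 [(15, 181, 183), (18, 81, 139), (20, 80, 127), (26, 139, 88), (24, 138, 105), (26, 134, 110), (26, 142, 113), (26, 138, 113), (26, 135, 115), (25, 137, 108), (26, 145, 104)]
157 [(15, 188, 189), (15, 188, 191), (15, 192, 189), (17, 64, 147), (26, 143, 93), (25, 139, 110), (26, 141, 112), (27, 132, 114), (26, 132, 114), (27, 145, 109), (27, 143, 107)]
165 [(15, 192, 202), (15, 188, 199), (17, 172, 219), (17, 167, 228), (25, 139, 92), (25, 128, 106), (27, 132, 110), (27, 134, 114), (27, 134, 114), (26, 137, 110), (27, 142, 108)]
173 [(15, 188, 114), (14, 194, 10
[... 316 characters left out ...]
 118)]
189 [(13, 80, 99), (14, 189, 93), (14, 107, 146), (16, 79, 231), (17, 157, 226), (21, 99, 98), (27, 134, 101), (26, 138, 107), (26, 140, 111), (26, 141, 112), (26, 139, 114)]
197 [(11, 81, 94), (14, 198, 99), (12, 48, 143), (18, 33, 238), (17, 32, 238), (17, 33, 239), (27, 144, 92), (28, 145, 104), (26, 136, 111), (25, 136, 116), (26, 140, 115)]
205 [(11, 79, 94), (15, 198, 99), (13, 57, 144), (14, 49, 131), (17, 54, 118), (13, 55, 125), (26, 132, 79), (27, 149, 96), (26, 143, 105), (26, 141, 110), (26, 139, 117)]
213 [(12, 84, 94), (15, 184, 104), (15, 192, 203), (16, 196, 206), (16, 189, 208), (20, 50, 46), (12, 28, 46), (27, 127, 94), (27, 140, 104), (28, 135, 108), (26, 136, 114)]
```

```bash
cat > p.py <<'E'
from st import *
w=cams.read_camera("wrist");h=cv2.cvtColor(w,cv2.COLOR_BGR2HSV)
def hr(h):
    s=h[100:300,306:316,1].mean(1)>110
    return 100+int(s.argmax())
C=cam("wrist",o);a=np.radians(o["tool_rot"][2]);e=np.array([np.cos(a),np.sin(a),0]);g=o["tool_pos"]+[0,0,.019]
R0=cv2.cvtColor(cv2.imread("pics/w2.png"),cv2.COLOR_BGR2HSV)
def pr(th):
    s=np.radians(th);X,Z=.056,-.003;return proj(C,g+e*(X*np.cos(s)+Z*np.sin(s))+[0,0,-X*np.sin(s)+Z*np.cos(s)])[0][1]
ths=np.arange(-10,75);row=np.array([pr(t) for t in ths])+hr(R0)-pr(0)
print(round(float(o["time_s"]),2),"handle row",hr(h),"pitch~",np.interp(hr(h),row,ths) if row[-1]>row[0] else row[::10],"Tx",o["wrist_torque"].round(2),"F",o["force"].round(1),"z",o["tool_pos"].round(4),o["grasp_force"].round(1))
cv2.imwrite("pics/wlast.png",w)
E
python3 p.py
```

```text
Traceback (most recent call last):
  File "p.py", line 11, in <module>
    print(round(float(o["time_s"]),2),"handle row",hr(h),"pitch~",np.interp(hr(h),row,ths) if row[-1]>row[0] else row[::10],"Tx",o["wrist_torque"].round(2),"F",o["force"].round(1),"z",o["tool_pos"].round(4),o["grasp_force"].round(1))
                                                                                                                                                                                                               ^^^^^^^^^^^^^^^^^^^^^^
AttributeError: 'float' object has no attribute 'round'
```

>>> {"fn": "arm_command", "kwargs": {
  "series": "0 0 0 0 255;0 0 0 0 255",
  "squeeze": 16
}}

```text
time_s: 18.47
tool_pos: [0.6166, 0.2149, 0.2631]
tool_rot: [180.0, 0.0, 83.7]
force: [-0.6, 1.2, -2.5]
grip_width: 0.0175
grasp_force: 16.0
```

```bash
python3 p.py
```

```text
Traceback (most recent call last):
  File "p.py", line 11, in <module>
    print(round(float(o["time_s"]),2),"handle row",hr(h),"pitch~",np.interp(hr(h),row,ths) if row[-1]>row[0] else row[::10],"Tx",o["wrist_torque"].round(2),"F",o["force"].round(1),"z",o["tool_pos"].round(4),o["grasp_force"].round(1))
                                                                                                                                                                                                               ^^^^^^^^^^^^^^^^^^^^^^
AttributeError: 'float' object has no attribute 'round'
```

```bash
sed -i 's/,o\["grasp_force"\].round(1))/,o["grasp_force"])/' p.py; python3 p.py
```

```text
18.52 handle row 201 pitch~ -10.0 Tx [-0.29 -0.07  0.02] F [ 0.1  0.4 -3. ] z [0.6165 0.215  0.2631] 15.999875888228416
```

>>> {"fn": "arm_command", "kwargs": {
  "series": "0 0 0 0 255;0 0 0 0 255",
  "squeeze": 11
}}

```text
time_s: 18.73
tool_pos: [0.6164, 0.2155, 0.263]
tool_rot: [180.0, 0.0, 83.7]
force: [0.0, 0.7, -1.6]
grip_width: 0.0179
grasp_force: 11.0
```

```bash
python3 p.py
```

```text
18.73 handle row 210 pitch~ 34.312230699829186 Tx [-0.16 -0.09 -0.  ] F [ 0.   0.7 -1.6] z [0.6164 0.2155 0.263 ] 10.999950526747853
```

>>> {"fn": "arm_command", "kwargs": {
  "series": "0 0 0 0 255;0 0 0 0 255;0 0 0 0 255",
  "squeeze": 60
}}

```text
time_s: 19.03
tool_pos: [0.6163, 0.2159, 0.263]
tool_rot: [180.0, -0.0, 83.8]
force: [-0.3, 0.8, -2.1]
grip_width: 0.0173
grasp_force: 60.0
```

```bash
python3 p.py; python3 - <<'E'
from h import *
w=cv2.imread("pics/wlast.png");h=cv2.cvtColor(w,cv2.COLOR_BGR2HSV)
print([(r,int(h[r,311,0]),int(h[r,311,1]),int(h[r,311,2])) for r in range(60,300,8)])
for r in range(60,190,10):
    b=np.where((h[r,:,1]<60)&(h[r,:,2]>150))[0];print(r,(b.min(),b.max(),len(b)) if len(b) else 0)
s=cams.read_camera("scene");cv2.imwrite("pics/s2.png",s)
C=cam("scene");hs=cv2.cvtColor(s,cv2.COLOR_BGR2HSV)[190:350,400:560]
m=((hs[...,1]<45)&(hs[...,2]>120)).astype(np.uint8);n,l,st,c=cv2.connectedComponentsWithStats(m)
print([ (st[i]+[400,190,0,0,0]).tolist() for i in range(1,n) if st[i,4]>80])
E
```

```text
19.03 handle row 210 pitch~ 34.29992808855275 Tx [-0.17 -0.02 -0.01] F [-0.3  0.8 -2.1] z [0.6163 0.2159 0.263 ] 60.00010125339031
[(60, 16, 42, 229), (68, 15, 41, 230), (76, 16, 41, 230), (84, 16, 41, 230), (92, 15, 41, 231), (100, 17, 40, 231), (108, 15, 41, 232), (116, 16, 40, 232), (124, 16, 41, 232), (132, 16, 40, 233), (140, 16, 40, 233), (148, 16, 39, 233), (156, 17, 38, 233), (164, 16, 38, 234), (172, 17, 38, 233), (180, 14, 48, 217), (188, 15, 48, 216), (196, 14, 47, 216), (204, 15, 49, 202), (212, 13, 189, 120), (220, 13, 192, 142), (228, 13, 189, 144), (236, 13, 192, 145), (244, 12, 189, 85), (252, 13, 187, 86), (260, 13, 191, 87), (268, 13, 188, 87), (276, 13, 191, 88), (284, 13, 188, 88), (292, 13, 186, 89)]
60 (np.int64(24), np.int64(590), 433)
70 (np.int64(0), np.int64(584), 438)
80 (np.int64(0), np.int64(578), 424)
90 (np.int64(0), np.int64(573), 426)
100 (np.int64(0), np.int64(567), 411)
110 (np.int64(0), np.int64(561), 447)
120 (np.int64(0), np.int64(556), 404)
130 (np.int64(0), np.int64(550), 401)
140 (np.int64(0), np.int64(544), 343)
150 (np.int64(0), np.int64(539), 349)
160 (np.int64(0), np.int64(567), 267)
170 (np.int64(0), np.int64(564), 206)
180 (np.int64(299), np.int64(560), 41)
[[438, 195, 110, 136, 7053]]
```

>>> {"fn": "arm_command", "kwargs": {
  "series": "0 0 0 0 255;0 0 0 0 255",
  "squeeze": 9
}}

```text
time_s: 19.3
tool_pos: [0.6163, 0.2159, 0.2629]
tool_rot: [-180.0, 0.0, 83.8]
force: [-0.5, -0.8, -1.8]
grip_width: 0.018
grasp_force: 9.0
```

>>> {"fn": "arm_command", "kwargs": {
  "series": "0 0 0 0 255;0 0 0 0 255;0 0 0 0 255;0 0 0 0 255",
  "squeeze": 60
}}

```text
time_s: 19.63
tool_pos: [0.6163, 0.2158, 0.2629]
tool_rot: [-180.0, 0.0, 83.8]
force: [1.4, 0.3, -2.2]
grip_width: 0.0176
grasp_force: 60.0
```

```bash
python3 p.py; python3 - <<'E'
from h import *
w=cv2.imread("pics/wlast.png");h=cv2.cvtColor(w,cv2.COLOR_BGR2HSV)
print([(r,int(h[r,311,1]),int(h[r,311,2])) for r in range(150,230,6)],[(r,int(h[r,250,1]),int(h[r,250,2])) for r in range(100,230,6)])
m=((h[...,1]>85)&(h[...,2]>90)&(h[...,0]>8)&(h[...,0]<30)).astype(np.uint8)[:170,150:475]
n,l,st,c=cv2.connectedComponentsWithStats(m);print([(st[i]+[150,0,0,0,0]).tolist() for i in range(1,n) if st[i,4]>60])
E
```

```text
19.63 handle row 210 pitch~ 34.31512532944964 Tx [-0.16 -0.07  0.  ] F [ 1.4  0.3 -2.2] z [0.6163 0.2158 0.2629] 59.99983141198754
[(150, 39, 233), (156, 38, 233), (162, 39, 234), (168, 38, 234), (174, 39, 234), (180, 47, 215), (186, 47, 215), (192, 48, 216), (198, 47, 216), (204, 51, 186), (210, 156, 90), (216, 190, 142), (222, 189, 143), (228, 189, 143)] [(100, 42, 228), (106, 42, 228), (112, 43, 229), (118, 45, 229), (124, 42, 229), (130, 42, 229), (136, 43, 229), (142, 42, 230), (148, 41, 230), (154, 42, 231), (160, 40, 231), (166, 41, 232), (172, 41, 232), (178, 54, 156), (184, 44, 228), (190, 53, 174), (196, 51, 171), (202, 54, 169), (208, 51, 169), (214, 57, 170), (220, 172, 200), (226, 172, 200)]
[[150, 0, 53, 170, 5248], [265, 0, 47, 29, 1034], [333, 0, 33, 15, 276], [315, 30, 19, 9, 130], [423, 111, 52, 59, 2299]]
```

```bash
python3 - <<'E'
from st import *
C=cam("wrist",o);a=np.radians(o["tool_rot"][2]);e=np.array([np.cos(a),np.sin(a),0]);y=np.array([-e[1],e[0],0]);g=o["tool_pos"]+[0,0,.019]
def P(th,X,Y,Z):
    s=np.radians(th);return proj(C,g+e*(X*np.cos(s)+Z*np.sin(s))+y*Y+[0,0,-X*np.sin(s)+Z*np.cos(s)])[0].round(0).tolist()
for th in(30,34,40,46,52):print(th,"rim",P(th,.074,0,-.0195),"rearbottom",P(th,.074,0,-.055),"lip",P(th,.205,.058,-.0575),P(th,.205,-.058,-.0575))
w=cv2.imread("pics/wlast.png");h=cv2.cvtColor(w,cv2.COLOR_BGR2HSV)
for r in(2,10,20,30,34,38,44,60):print(r,[(c,int(h[r,c,0]),int(h[r,c,1]),int(h[r,c,2])) for c in range(200,430,12)])
E
```

```text
30 rim [313.0, 176.0] rearbottom [313.0, 200.0] lip [226.0, 15.0] [399.0, 16.0]
34 rim [313.0, 183.0] rearbottom [313.0, 209.0] lip [230.0, 37.0] [395.0, 37.0]
40 rim [313.0, 194.0] rearbottom [313.0, 223.0] lip [235.0, 67.0] [390.0, 67.0]
46 rim [313.0, 205.0] rearbottom [313.0, 237.0] lip [239.0, 95.0] [386.0, 95.0]
52 rim [313.0, 216.0] rearbottom [313.0, 252.0] lip [242.0, 122.0] [382.0, 122.0]
2 [(200, 13, 46, 50), (212, 15, 43, 48), (224, 15, 43, 48), (236, 13, 39, 46), (248, 17, 38, 47), (260, 21, 39, 46), (272, 16, 156, 180), (284, 16, 150, 226), (296, 16, 152, 218), (308, 16, 41, 169), (320, 14, 41, 169), (332, 15, 61, 138), (344, 18, 145, 236), (356, 19, 137, 245), (368, 16, 42, 157), (380, 18, 46, 67), (392, 14, 47, 70), (404, 15, 43, 71), (416, 15, 43, 72), (428, 13, 42, 73)]
10 [(200, 13, 47, 49), (212, 17, 36, 49), (224, 13, 48, 48), (236, 13, 38, 47), (248, 11, 43, 48), (260, 15, 43, 118), (272, 16, 157, 179), (284, 16, 154, 205), (296, 16, 153, 210), (308, 15, 78, 184), (320, 16, 41, 169), (332, 16, 41, 168), (344, 16, 136, 75), (356, 18, 145, 234), (368, 16, 42, 165)
[... 1781 characters left out ...]
), (260, 14, 53, 167), (272, 13, 52, 167), (284, 15, 52, 162), (296, 14, 52, 168), (308, 14, 53, 165), (320, 14, 51, 166), (332, 15, 53, 165), (344, 14, 52, 167), (356, 15, 53, 168), (368, 14, 53, 174), (380, 14, 52, 166), (392, 14, 52, 162), (404, 12, 53, 105), (416, 15, 46, 78), (428, 16, 43, 78)]
60 [(200, 11, 38, 53), (212, 14, 52, 98), (224, 14, 50, 200), (236, 14, 47, 224), (248, 15, 44, 228), (260, 16, 43, 230), (272, 15, 42, 230), (284, 14, 45, 228), (296, 16, 42, 229), (308, 16, 42, 231), (320, 15, 42, 229), (332, 14, 42, 230), (344, 15, 41, 229), (356, 15, 42, 229), (368, 17, 42, 231), (380, 15, 43, 230), (392, 15, 43, 230), (404, 14, 55, 111), (416, 17, 45, 80), (428, 17, 45, 80)]
```

The pan is empty: clean metal above the lip at row 38, with wood visible only in the tub beyond it. I raise the scoop and carry it back to the bare table.

>>> {"fn": "arm_command", "kwargs": {
  "series": "0 0 -10 0 255;0 0 -18 0 255;-5 0 -12 0 255;-15 -2 0 0 255;-25 -3.5 0 0 255;-32 -4.5 0 0 255;-34 -4.8 0 0 255;-34 -4.8 0 0 255;-34 -4.8 0 0 255;-34 -4.8 0 0 255;-34 -4.8 0 0 255;-34 -4.8 0 0 255;-34 -4.8 0 0 255;-34 -4.8 0 0 255;-34 -4.8 0 0 255;-34 -4.8 0 0 255;-34 -4.8 0 0 255;-34 -4.8 0 0 255;-25 -3.5 0 0 255;-15 -2.5 0 0 255"
}}

```text
time_s: 21.35
tool_pos: [0.4844, -0.3025, 0.3038]
tool_rot: [180.0, 0.1, 83.5]
force: [-0.4, 0.2, -2.1]
grip_width: 0.0175
grasp_force: 60.0
```

```bash
python3 - <<'E'
from st import *
t=cams.read_camera("top");cv2.imwrite("pics/t2.png",t);C=cam("top")
print(o["time_s"],o["tool_pos"].round(4),o["tool_rot"].round(2),to(o,.479,-.3294,95.8))
h=cv2.cvtColor(t,cv2.COLOR_BGR2HSV)
m=((h[...,1]>100)&(h[...,2]>80)).astype(np.uint8)[150:240,66:166]
n,l,st,c=cv2.connectedComponentsWithStats(m);print("tub wood",[((st[i]+[66,150,0,0,0]).tolist()) for i in range(1,n) if st[i,4]>8])
t0=cv2.imread("pics/top0.png");g=((np.abs(t.astype(int)-t0).max(2)>45)).astype(np.uint8);g[:, 360:]=0
n,l,st,c=cv2.connectedComponentsWithStats(g);print("diff",[st[i].tolist() for i in range(1,n) if st[i,4]>12])
E
```

```text
21.35 [ 0.4844 -0.3025  0.3038] [1.7996e+02 1.4000e-01 8.3480e+01] (array([-27.4,  -2.3]), np.float64(-0.215))
tub wood [[66, 150, 19, 28, 266], [156, 150, 10, 33, 190], [128, 169, 13, 11, 109], [98, 180, 16, 16, 151], [117, 194, 14, 10, 107], [96, 206, 20, 19, 232], [66, 212, 41, 28, 354], [137, 219, 29, 21, 217]]
diff [[129, 169, 13, 10, 99], [99, 181, 17, 15, 158], [118, 195, 14, 9, 89], [96, 207, 21, 18, 216], [250, 207, 14, 12, 102], [300, 212, 13, 16, 145], [276, 219, 14, 13, 117], [254, 228, 13, 15, 144], [297, 233, 16, 16, 145], [316, 387, 44, 69, 998], [302, 461, 7, 4, 18], [286, 468, 17, 12, 86]]
```

>>> {"fn": "arm_command", "kwargs": {
  "series": "0 0 0 -0.105 255;0 0 0 -0.11 255;-6 -2 8 0 255;-10 -3 18 0 255;-10 -3 25 0 255;0 0 25 0 255;0 0 25 0 255;0 0 22 0 255;0 0 15 0 255;0 0 9 0 255;0 0 4 0 255;0 0 0 0 255;0 0 0 0 255"
}}

```text
time_s: 22.48
tool_pos: [0.4815, -0.3249, 0.1529]
tool_rot: [179.9, 0.1, 96.0]
force: [0.3, -0.2, -1.7]
grip_width: 0.0174
grasp_force: 60.0
```

```bash
python3 p.py
```

```text
22.48 handle row 210 pitch~ 34.48048831335037 Tx [-0.11 -0.13 -0.01] F [ 0.3 -0.2 -1.7] z [ 0.4815 -0.3249  0.1529] 59.99981492757797
```

>>> {"fn": "arm_command", "kwargs": {
  "series": "0 0 4 0 255;0 0 4 0 255;0 0 2 0 255;-5.4 0 5.1 0 255;-5.4 0 5.1 0 255;-5.4 0 5.1 0 255;-4.9 0 5.7 0 255;-4.9 0 5.7 0 255;-4.9 0 5.7 0 255;0 0 0 0 255",
  "squeeze": 8
}}

```text
time_s: 23.37
tool_pos: [0.4832, -0.3568, 0.1079]
tool_rot: [-179.9, -0.0, 96.0]
force: [-0.4, 0.4, -1.6]
grip_width: 0.0176
grasp_force: 8.0
```

```bash
python3 p.py; python3 - <<'E'
from h import *
w=cv2.imread("pics/wlast.png");h=cv2.cvtColor(w,cv2.COLOR_BGR2HSV)
print([(r,int(h[r,250,1]),int(h[r,250,2])) for r in range(120,215,4)])
E
```

```text
23.37 handle row 201 pitch~ -10.0 Tx [-0.04 -0.18 -0.03] F [-0.4  0.4 -1.6] z [ 0.4832 -0.3568  0.1079] 7.998635697585996
[(120, 50, 157), (124, 50, 157), (128, 49, 157), (132, 50, 158), (136, 50, 158), (140, 50, 158), (144, 50, 158), (148, 50, 158), (152, 50, 158), (156, 50, 159), (160, 51, 160), (164, 51, 161), (168, 50, 147), (172, 54, 109), (176, 51, 105), (180, 53, 105), (184, 53, 106), (188, 98, 117), (192, 173, 131), (196, 172, 132), (200, 173, 133), (204, 172, 132), (208, 173, 131), (212, 173, 131)]
```

>>> {"fn": "arm_command", "kwargs": {
  "series": "-4.2 0 6.1 0 255;-4.2 0 6.1 0 255;-4.2 0 6.1 0 255;-3.6 0 6.6 0 255;-3.6 0 6.6 0 255;-3.6 0 6.6 0 255;-2.4 0 5.7 0 255;-2.4 0 5.7 0 255;-2.4 0 5.7 0 255;-1.2 0 3.5 0 255;-1.2 0 3.5 0 255;0 0 0 0 255"
}}

```text
time_s: 24.42
tool_pos: [0.4872, -0.3882, 0.0465]
tool_rot: [-180.0, -0.0, 96.1]
force: [0.0, -0.3, -1.0]
grip_width: 0.0178
grasp_force: 8.0
```

```bash
python3 p.py; python3 - <<'E'
from h import *
w=cv2.imread("pics/wlast.png");h=cv2.cvtColor(w,cv2.COLOR_BGR2HSV)
print([(r,int(h[r,250,1]),int(h[r,250,2])) for r in range(124,190,4)])
E
```

```text
24.42 handle row 197 pitch~ -10.0 Tx [ 0.06 -0.19 -0.03] F [ 0.  -0.3 -1. ] z [ 0.4872 -0.3882  0.0465] 8.001924961245095
[(124, 50, 157), (128, 50, 157), (132, 49, 156), (136, 49, 156), (140, 49, 156), (144, 49, 155), (148, 56, 151), (152, 171, 121), (156, 171, 121), (160, 175, 121), (164, 175, 121), (168, 173, 121), (172, 173, 121), (176, 173, 121), (180, 173, 122), (184, 173, 122), (188, 173, 121)]
```

>>> {"fn": "arm_command", "kwargs": {
  "series": "-0.9 0 2.5 0 255;-0.7 0 2.5 0 255;-0.4 0 1.5 0 255;0 0 1 0 255;0 0 0 0 255",
  "squeeze": 5
}}

```text
time_s: 24.88
tool_pos: [0.4877, -0.3905, 0.0397]
tool_rot: [-180.0, 0.0, 96.1]
force: [1.0, -0.4, -2.1]
grip_width: 0.0178
grasp_force: 5.0
```

```bash
python3 p.py
```

```text
24.88 handle row 198 pitch~ -10.0 Tx [-0.   -0.11  0.01] F [ 1.  -0.4 -2.1] z [ 0.4877 -0.3905  0.0397] 5.000242244261699
```

Lower the last millimetre, release, and withdraw upwards.

>>> {"fn": "arm_command", "kwargs": {
  "series": "0 0 0.8 0 255;0 0 0.5 0 255;0 0 0 0 255;0 0 0 0 200;0 0 0 0 150;0 0 0 0 100;0 0 0 0 60;0 0 0 0 30;0 0 0 0 30;0 0 0 0 30;0 0 0 0 30;0 0 0 0 30",
  "squeeze": 3
}}

```text
time_s: 25.93
tool_pos: [0.4878, -0.3903, 0.0385]
tool_rot: [-180.0, 0.0, 96.1]
force: [0.5, 0.1, -1.0]
grip_width: 0.0643
grasp_force: 0.0
```

>>> {"fn": "arm_command", "kwargs": {
  "series": "0 0 -4 0 30;0 0 -10 0 30;0 0 -20 0 30;0 0 -30 0 30;0 0 -30 0 30;0 0 -30 0 30;0 0 -20 0 30;0 0 -10 0 30;0 0 0 0 30;0 0 0 0 30"
}}

```text
time_s: 26.77
tool_pos: [0.4877, -0.3902, 0.1925]
tool_rot: [-180.0, 0.0, 96.1]
force: [0.3, -0.1, 0.2]
grip_width: 0.0767
grasp_force: 0.0
```

```bash
python3 p.py; python3 - <<'E'
from st import *
w=cv2.imread("pics/wlast.png");h=cv2.cvtColor(w,cv2.COLOR_BGR2HSV);C=cam("wrist",o)
m=((h[...,1]<60)&(h[...,2]>130)).astype(np.uint8)[:200,150:480]
r=[(k,np.where(m[k])[0][[0,-1]]+150) for k in range(100,200,6) if m[k].any()];print(r)
print("grip width",o["grip_width"],"handle blob", (np.where((h[150:320,306:318,1]>185).all(1))[0][[0,-1]]+150))
t=cams.read_camera("top");cv2.imwrite("pics/t3.png",t);t0=cv2.imread("pics/top0.png")
g=((np.abs(t.astype(int)-t0).max(2)>45)).astype(np.uint8);n,l,st,c=cv2.connectedComponentsWithStats(g);print("diff",[st[i].tolist() for i in range(1,n) if st[i,4]>12])
s=cams.read_camera("scene");s0=cv2.imread("pics/scene0.png");g=((np.abs(s.astype(int)-s0).max(2)>45)).astype(np.uint8);n,l,st,c=cv2.connectedComponentsWithStats(g);print("diff scene",[st[i].tolist() for i in range(1,n) if st[i,4]>15])
hh=cv2.cvtColor(t,cv2.COLOR_BGR2HSV)
for r in range(204,228,2):print(r,[int(t[r,c,2]) for c in range(92,122,2)])
E
```

```text
26.77 handle row 162 pitch~ -10.0 Tx [-0.02 -0.05 -0.05] F [ 0.3 -0.1  0.2] z [ 0.4877 -0.3902  0.1925] 0.0
[(100, array([242, 382])), (106, array([243, 382])), (112, array([243, 382])), (118, array([243, 381])), (124, array([244, 381])), (130, array([244, 381])), (136, array([305, 389])), (142, array([305, 317])), (148, array([305, 318])), (154, array([305, 317])), (160, array([305, 317]))]
grip width 0.07699374793139636 handle blob [165 288]
diff [[318, 124, 322, 332, 25677], [129, 169, 13, 10, 103], [99, 180, 17, 16, 160], [118, 195, 14, 9, 92], [96, 207, 21, 18, 216], [250, 207, 14, 12, 98], [301, 212, 12, 16, 143], [276, 219, 14, 13, 115], [254, 228, 13, 15, 108], [436, 231, 33, 61, 683], [298, 234, 14, 14, 120], [421, 234, 14, 3, 18], [402, 237, 11, 4, 17], [393, 239, 18, 60, 394], [385, 336, 204, 144, 8764], [584, 358, 11, 11, 59], [553, 373, 87, 107, 6803], [302, 461, 6, 4, 15], [286, 469, 16, 11, 67]]
diff scene [[89, 0, 67, 53, 1529], [156, 2, 17, 29, 346], [359, 7, 11, 62, 228], [412, 19, 6, 10, 24], [416, 30, 11, 55, 232], [101, 41, 249, 117, 7605], [224, 149, 151, 45, 18
[... 461 characters left out ...]
, 125, 139, 136]
210 [49, 48, 71, 128, 138, 150, 182, 187, 193, 195, 194, 112, 98, 133, 140]
212 [45, 48, 65, 127, 140, 171, 194, 195, 196, 199, 195, 144, 78, 119, 137]
214 [44, 45, 57, 117, 140, 156, 194, 202, 197, 187, 163, 123, 95, 126, 138]
216 [46, 44, 51, 107, 151, 162, 187, 173, 161, 132, 101, 113, 131, 137, 136]
218 [42, 44, 58, 119, 156, 163, 163, 144, 141, 156, 148, 111, 129, 137, 136]
220 [45, 42, 103, 182, 183, 171, 161, 157, 159, 158, 121, 99, 135, 139, 140]
222 [41, 45, 85, 158, 185, 203, 201, 194, 184, 123, 71, 108, 137, 138, 136]
224 [36, 39, 39, 51, 71, 129, 164, 183, 170, 115, 107, 128, 137, 138, 139]
226 [35, 41, 40, 42, 43, 63, 112, 135, 140, 137, 137, 140, 139, 139, 140]
```

The scoop lies on the table, released. The tub holds four blobs, one of them two pieces with a dark seam between, so all five offcuts are in it. Nothing else has changed. I hand in.

```bash
python3 -c "
from cell import env
print(env.sign_off())"
```

```text
the job is handed in; nothing more can be done
None
```

The job is handed in at about 27 s: the camera images show all five offcuts in the upright tub and the scoop lying released on the bare table, with the doll and other things unmoved. The only firm contact was about 4.7 N at the stop and 8 N on the tray floor.

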